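# Swap the sampler trays

### The arm

A 6-joint arm with a two-finger parallel gripper is mounted at the origin on a cart in front of the work surface, level with it; the furniture and walls round the work are solid. World frame = base frame: x ahead of the robot, y to its left, z up, the work surface at z = 0. Lengths are in m, angles in rad, forces in N, time in s.
With the tool pointing down it reaches from about 0.375 to 0.925 m from the base axis. Payload 5.7 kg.
Tool frame: the origin (TCP) lies at the very end of the fingers, on their centre line; the grasp point (between the pads) lies 19 mm behind it; z points along the fingers, y is the line along which they close (so a half turn about z gives the same grasp; the last joint's range is limited). The gripper opens to 85 mm and grips with 20 to 120 N. Pads are 22 mm wide; open, the fingers measure 114 mm over their backs; the gripper's body (76 mm by 85 mm) begins 54 mm behind the grasp point. The pads swing forward as they close: fully open they stand 13 mm farther back than shut.
Start: joints at [1.061, 0.359, 1.51, -0, 1.272, -0.115], TCP at [0.231, 0.554, 0.231] pointing down, gripper open.
Joint ranges: [-2.97, 2.97], [-1.01, 2.36], [0.21, 2.38], [-0.96, 4.11], [0.2, 2.71], [-2.98, 2.98]. Speed limits (rad/s): [2.39, 2.39, 3.14, 3.14, 3.14, 3.14].

### API

Orientations are given as a unit quaternion [x, y, z, w].
In Python, from bench import arm, vision, job, spotter gives the robot as it stands.
- The arm moves only by the tool jog_arm, never from a script. Its argument "moves" is a list of rows, each an object with "jaw": the finger opening in m, from 0 to 0.0854; "delta_pos": the shift along the tool's x, y, z in m, a list of three; "turn": the turn about the tool's z in rad. In form: [{"jaw": jaw, "delta_pos": [dx, dy, dz], "turn": turn}, ...]. A call has 1 to 20 rows; each row is the pose to reach, as a shift and turn from the pose commanded when the call began, along the tool's axes at that moment; what a row does not reach only later rows make up. A row lasts 1/12 s, in which the tool goes at most 41.7 mm and 7.16 degrees, less where a joint would pass 70% of its speed; a pose out of reach is approached as far as the arm can. A call with a gripper value outside its range is refused whole. The fingers move at their own pace and stop on an object; the grip force is fixed at half the most. Time passes only in rows, so rows that repeat a pose let the fingers close. It gives the time, the measured TCP pose, the force, the opening and the grip force at its end, in the units of the state.
- arm.get_state(): the state, without advancing time (a new reading comes with each control period).
- vision.read_camera(name): name is "scene" or "top"; returns the picture (480x640x3 uint8, red, green, blue); there is no depth.
- vision.camera_params(name): a dict with "fov_y" (degrees; the focal length in pixels is half the picture's height over the tangent of half this angle, whatever the lens; pixels are square), "cx", "cy" (the principal point, pixels), "k1" (the pictures are not rectified: a ray, as slopes to the right and down, at radius r is drawn at 1 + k1 r^2 times it, then the intrinsics apply), "rvec" (rotation vector, rad) and "tvec" (3), from world to camera coordinates, as OpenCV has them. Camera axes: x right, y down, z forward; pixel columns grow to the right and rows downward; lengths in m; the calibration is good to about 2 mm. A picture is of the moment at which its call begins. camera_params takes no time and is no camera call.
- job.close_job(): hands the job in; it is judged then, once.
Trained networks look in the newest picture that a camera, given by its name, has taken for a name from the list of things; names that differ only in an ending like _2 or _b are one class to them, and where a whole thing is asked for, a point or a joint stands for the part that bears it (a point fixed in the world has none). Each returns a list of dicts, best first, with "confidence" (0 to 1); they miss things now and then, are a little off and sometimes report something else, mostly with a low value. They report only what shows in the picture. A call takes as long as a camera call.
- spotter.spot_in(name, camera): "bbox" ([centre column, centre row, width, height] in pixels, round what is visible of it).
- spotter.cut_out(name, camera): "pixels" (480x640 bool, what is visible of it) and "bbox" ([centre column, centre row, width, height] in pixels, round what is visible of it).
- spotter.pinpoint(name, camera): "point" ([row, column] in pixels: a listed point, or the origin of a listed thing).
The state is a dict: "t": time; "joints": joint angles; "dq": joint speeds; "joint_efforts": joint torques, N m; "tcp_pos": TCP position; "tcp_rot": TCP orientation; "force": force on the tool from outside, world axes, zero at the start; "moment": the same for the moment, N m; "grip_width": finger opening in m; "grasp_force": force on a finger pad.
Only numpy, scipy, OpenCV 4.12 (cv2) and the standard library are available. Lean on these libraries where they do the work, as an engineer would, in place of code of your own. Each camera call takes 0.05 s, during which the arm holds its last target. There are 200 camera calls.

### The job

Two sampler lanes stand on the worktop. First push the empty tray fully home against its back stop; then hook a fingertip behind the front lip of the tray that carries the three vials and draw it gently out along its rail, all the way to its front stop. Only push and hook, grip or lift nothing, do not touch the vials, which must stay standing in their wells, and leave the other things on the worktop where they are.

Things in the scene. Friction and masses are not known exactly. Their poses are not given: they have to be found in the camera images.
- vial_base: Fixed base of the vial lane: grey plate 175 x 104 x 10 mm, two dark rails along it (tops 26 mm above the worktop), grey block (60 mm high) across the back end. Origin: on the worktop, midway between the rails, 115 mm behind the plate's front end. x runs along the rails to the back, so the tray is drawn out along -x; z up.
- empty_base: Fixed base of the empty lane: grey plate 175 x 104 x 10 mm, two dark rails along it (tops 26 mm above the worktop), grey block (60 mm high) across the back end. Origin: on the worktop, midway between the rails, 115 mm behind the plate's front end. x runs along the rails to the back, so the tray is drawn out along -x; z up.
- vial_tray (a joint): Position of the tray with the vials along its rail in m: 0 = fully home at the back stop, 0.080 = fully out at the front stop (-x of its base). It stays where it is left; about 2 N moves it slowly. It starts at 0.
- empty_tray (a joint): Position of the empty tray along its rail in m: 0 = fully home at the back stop, 0.080 = fully out at the front stop (-x of its base). It stays where it is left; about 2 N moves it slowly. It starts partly out, 0.035 to 0.065.
- vial_lip_top (a point): Centre of the top edge of the upright lip at the front of the tray with the vials, 48 mm above the worktop (tray floor: 16 mm). Axes as its base's; with the tray home it lies at x = -42 mm, y = 0 of the base. The steel lip is 82 mm wide, 6 mm thick. Behind it an open trough 44 mm along the rail, 76 mm wide, then three black wells, walls up to 42 mm, vials in them up to 67 mm.
- empty_lip_top (a point): Centre of the top edge of the upright lip at the front of the empty tray, 48 mm above the worktop (tray floor: 16 mm). Axes as its base's; with the tray home it lies at x = -42 mm, y = 0 of the base. The steel lip is 82 mm wide, 6 mm thick. Behind it an open trough 44 mm along the rail, 76 mm wide, then three black wells, walls up to 42 mm, empty.
- vial_left: Capped sample vial, 20 mm wide, 48 mm high, about 20 g, standing loosely in the +y well of the vial tray. Origin: centre of its underside, 18.5 mm above the worktop.
- vial_mid: Capped sample vial, 20 mm wide, 48 mm high, about 20 g, standing loosely in the middle well of the vial tray. Origin: centre of its underside, 18.5 mm above the worktop.
- vial_right: Capped sample vial, 20 mm wide, 48 mm high, about 20 g, standing loosely in the -y well of the vial tray. Origin: centre of its underside, 18.5 mm above the worktop.
- dropper_bottle: Amber dropper bottle with black cap, 30 mm wide, 75 mm high, standing loose between the two lanes. A bystander. Origin: centre of its underside.
- spare_vial: Loose capped vial 20 mm wide, 48 mm high, standing on the worktop between the two lanes, nearer the robot. A bystander. Origin: centre of its underside.
- beaker: Clear plastic beaker, about 59 mm wide, 68 mm high, loose, right of the lanes. A bystander. Origin: centre of its underside.
- petri_dish: Clear round dish, 90 mm wide, 17 mm high, loose, near the right front edge. A bystander. Origin: centre of its underside.
- tape_roll: Roll of tape lying flat, 82 mm wide, 19 mm high, loose, left of the lanes. A bystander. Origin: centre of its underside.
- weigh_boat: White square weighing boat, 68 mm wide, 16 mm high, loose, far left. A bystander. Origin: centre of its underside.
- timer: Small white bench timer, 39 x 68 mm, 62 mm high, loose, behind the lanes. A bystander. Origin: centre of its underside.

How it is judged:
On the way, in this order (a step that is already met when the one before it is completed fails the run):
1. the empty tray is pushed fully home (within 6 mm), the vial tray still in (less than 10 mm out) (value of joint empty_tray below 0.006 m and value of joint vial_tray below 0.01 m), for 0.2 s.
2. a fingertip behind the lip is drawing the vial tray (1 cm or more out) (contact force between the fingers and vial_tray_c1 above 0.3 N and value of joint vial_tray above 0.01 m), for 0.05 s.
3. the vial tray is fully out (within 6 mm of its stop) (value of joint vial_tray above 0.074 m), for 0.2 s.
At the end, for the whole second after the job is handed in: The vial tray rests within 6 mm of its front stop (0.074 to 0.080), the empty tray within 6 mm of home, and all three vials stand at rest in their own wells (tilt under 0.2 rad, within 8 mm of the well's centre) (value of joint vial_tray above 0.074 m and value of joint empty_tray below 0.006 m and velocity of joint vial_tray between -0.01 and 0.01 m/s and velocity of joint empty_tray between -0.01 and 0.01 m/s and angle between each of vial_left, vial_mid, vial_right's own z axis and vertical below 0.2 rad and height (world z) of each of vial_left, vial_mid, vial_right below 0.026 m and linear speed of each of vial_left, vial_mid, vial_right below 0.02 m/s and x of vial_left in the frame of vial_lip_top between 0.054 and 0.07 m and y of vial_left in the frame of vial_lip_top between 0.0185 and 0.0345 m and x of vial_mid in the frame of vial_lip_top between 0.054 and 0.07 m and y of vial_mid in the frame of vial_lip_top between -0.008 and 0.008 m and x of vial_right in the frame of vial_lip_top between 0.054 and 0.07 m and y of vial_right in the frame of vial_lip_top between -0.0345 and -0.0185 m); the robot touches nothing.
It fails at once if a tray's lip was pinched between the fingers (its front and rear touched at once) ((contact force between the fingers and vial_tray_c0 above 0.5 N and contact force between the fingers and vial_tray_c1 above 0.5 N) or (contact force between the fingers and empty_tray_c0 above 0.5 N and contact force between the fingers and empty_tray_c1 above 0.5 N)).
It fails at once if the robot touched a vial in the tray (contact force between any of the fingers, the arm and vial_left above 0.3 N or contact force between any of the fingers, the arm and vial_mid above 0.3 N or contact force between any of the fingers, the arm and vial_right above 0.3 N).
It fails at once if a vial was lifted out of its well or tipped over (height (world z) of any of vial_left, vial_mid, vial_right above 0.035 m or angle between any of vial_left, vial_mid, vial_right's own z axis and vertical above 0.5 rad).
It fails at once if a tray was slammed along its rail (faster than 0.4 m/s) (velocity of joint any of vial_tray, empty_tray above 0.4 m/s or velocity of joint any of vial_tray, empty_tray below -0.4 m/s).
It fails at once if a bystander was pushed or lifted more than 15 mm (distance of any of dropper_bottle, spare_vial, beaker, petri_dish, tape_roll, weigh_boat, timer from where it was at the start of the episode above 0.015 m).
It also fails if it takes over 48 s, if anything falls off the work surface, if the arm or the gripper's body presses on something with over 40 N, if the wrist force passes 120 N, or if a joint passes its speed limit or range.

## Working session

There is one attempt and no reset: what is moved stays moved. The work goes in short steps, Python scripts to look and compute and a tool call to move; the robot and the scene stay as the last step left them, time stands still between calls to the robot, and variables do not carry over. Pictures are saved under pics/ and viewed, at most 10 in all, crops included, and the job is handed in when it is done.

Besides the shell and the picture viewer there is one more tool, called after "Request:" by a JSON object that holds its "op" and its "data", one argument or row to a line. jog_arm: Moves the arm, as the interface text tells. Its arguments: {"type":"object","properties":{"moves":{"type":"array","items":{"type":"object","properties":{"jaw":{"type":"number"},"delta_pos":{"type":"array","items":{"type":"number"}},"turn":{"type":"number"}}}}},"required":["moves"]}

```bash
mkdir -p pics
cat > h.py <<'E'
import numpy as np, cv2
from bench import arm, vision, job, spotter
def K(n):
    p=vision.camera_params(n); f=240/np.tan(np.radians(p["fov_y"])/2)
    R,_=cv2.Rodrigues(np.array(p["rvec"],float))
    return np.array([[f,0,p["cx"]],[0,f,p["cy"]],[0,0,1]]),np.array([p["k1"],0,0,0,0],float),R,np.array(p["tvec"],float)
def ray(n,col,row,z):
    k,d,R,t=K(n)
    u=cv2.undistortPointsIter(np.array([[[col,row]]],float),k,d,None,None,(3,100,1e-10))[0,0] if hasattr(cv2,'undistortPointsIter') else cv2.undistortPoints(np.array([[[col,row]]],float),k,d)[0,0]
    v=R.T@np.array([u[0],u[1],1]); c=-R.T@t
    return c+v*(z-c[2])/v[2]
def proj(n,P):
    k,d,R,t=K(n)
    return cv2.projectPoints(np.array(P,float).reshape(-1,1,3),cv2.Rodrigues(R)[0],t,k,d)[0][:,0]
E
python3 - <<'E'
from h import *
for n in("top","scene"):
    cv2.imwrite(f"pics/{n}0.png",vision.read_camera(n)[...,::-1])
    for th,z in(("vial_lip_top",.048),("empty_lip_top",.048),("vial_base",0),("empty_base",0),("vial_left",.0185),("vial_mid",.0185),("vial_right",.0185),("dropper_bottle",0),("spare_vial",0),("beaker",0),("tape_roll",0)):
        for r in spotter.pinpoint(th,n)[:2]:
            row,col=r["point"]; print(n,th,round(r["confidence"],2),round(col),round(row),ray(n,col,row,z).round(4))
s=arm.get_state();print(s["t"],s["tcp_pos"],s["tcp_rot"])
E
```

```text
top vial_lip_top 0.9 310 258 [0.5286 0.0998 0.048 ]
top vial_lip_top 0.2 315 236 [0.5937 0.0907 0.048 ]
top empty_lip_top 0.56 386 273 [ 0.4995 -0.1208  0.048 ]
top vial_base 0.56 309 247 [0.5703 0.1066 0.    ]
top empty_base 0.59 391 245 [ 0.592  -0.1365  0.    ]
top vial_left 0.43 301 240 [0.5855 0.133  0.0185]
top vial_mid 0.57 310 240 [0.5866 0.1047 0.0185]
top vial_right 0.37 315 239 [0.5909 0.0916 0.0185]
top dropper_bottle 0.65 350 253 [ 0.5591 -0.0171  0.    ]
top dropper_bottle 0.21 307 246 [0.572  0.1128 0.    ]
top beaker 0.61 462 282 [ 0.4981 -0.3516  0.    ]
top tape_roll 0.61 224 278 [0.4578 0.3531 0.    ]
top tape_roll 0.21 315 237 [0.6015 0.0915 0.    ]
scene vial_lip_top 0.94 283 237 [0.5263 0.0922 0.048 ]
scene empty_lip_top 0.63 315 268 [ 0.4994 -0.1384  0.048 ]
scene empty_lip_top 0.15 295 247 [0.5208 0.0082 0.048 ]
scene vial_base 0.64 294 246 [ 0.5714  0.1078 -0.    ]
scene empty_base 0.57 342 274 [ 0.5917 -0.1364  0.    ]
scene empty_base 0.31 356 317 [ 0.4907 -0.3455  0.    ]
scene vial_left 0.52 293 235 [0.591  0.1438 0.0185]
scene vial_mid 0.5 297 239 [0.5836 0.1086 0.0185]
scene vial_right 0.55 304 242 [0.5935 0.0783 0.0185]
scene dropper_bottle 0.67 309 261 [ 0.5557 -0.0102  0.    ]
scene spare_vial 0.58 281 269 [ 0.4594 -0.0111  0.    ]
scene beaker 0.61 358 316 [ 0.499  -0.3452  0.    ]
scene tape_roll 0.76 229 225 [0.4644 0.3755 0.    ]
1.2 [0.23076365 0.55380798 0.23125171] [ 1.96104097e-01  9.80583080e-01 -7.42080009e-05 -1.56579806e-05]
```

View pics/top0.png

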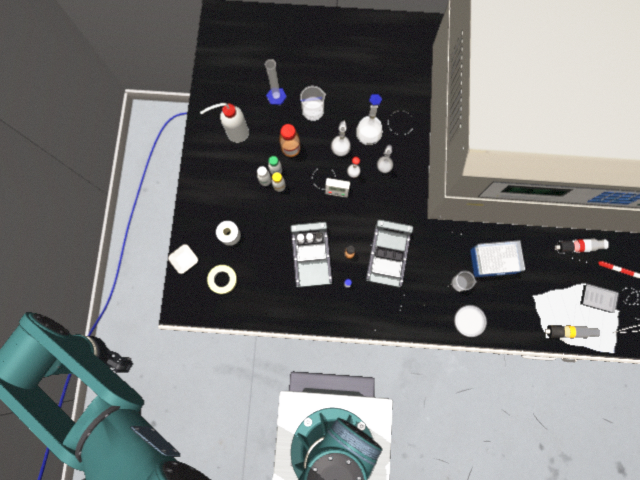

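View pics/scene0.png

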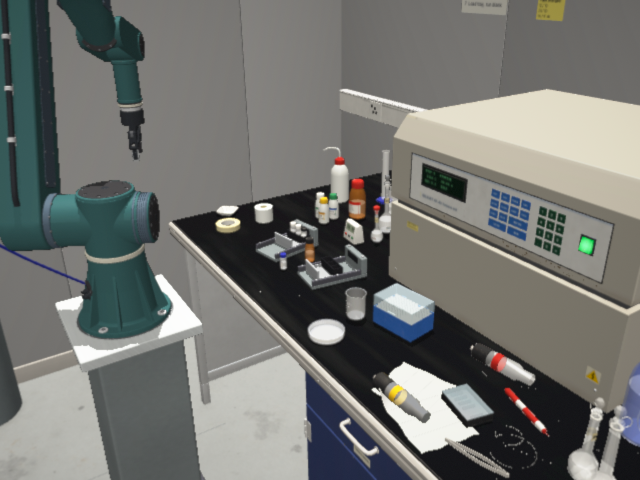

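The top view shows the vial lane at about (311,255) and the empty lane at about (390,253). The dropper bottle (350,253) and spare vial (348,283) stand between them. Next I'll zoom in to get the lane axes.

Run:
```python
from h import *
a=cv2.imread("pics/top0.png")[210:300,280:425]; b=cv2.imread("pics/scene0.png")[205:295,245:390]
a=cv2.resize(a,None,fx=5.5,fy=5.5,interpolation=cv2.INTER_CUBIC);cv2.imwrite("pics/topc.png",a)
b=cv2.resize(b,None,fx=5.5,fy=5.5,interpolation=cv2.INTER_CUBIC);cv2.imwrite("pics/scenec.png",b)
for n in("top","scene"):
    vision.read_camera(n)
    for th in("vial_base","empty_base","vial_tray","empty_tray"):
        for r in spotter.cut_out(th,n)[:1]:
            m=r["pixels"].astype(np.uint8); print(n,th,round(r["confidence"],2),np.round(r["bbox"]),m.sum(),cv2.minAreaRect(cv2.findNonZero(m)))
            cv2.imwrite(f"pics/m_{n}_{th}.png",m*255)
```

```text
top vial_base 0.61 [310. 254.  40.  62.] 1928 ((311.6239929199219, 254.44650268554688), (61.915828704833984, 36.01081466674805), 85.10090637207031)
top empty_base 0.81 [391. 255.  47.  70.] 2255 ((389.05657958984375, 253.1732635498047), (37.65176010131836, 63.308773040771484), 9.819300651550293)
top vial_tray 0.97 [310. 250.  29.  28.] 629 ((311.0, 249.0), (28.0, 28.0), 90.0)
top empty_tray 0.89 [391. 262.  30.  37.] 841 ((388.00164794921875, 261.8238525390625), (30.18071937561035, 29.427648544311523), 10.007979393005371)
scene vial_base 0.79 [288. 239.  65.  36.] 1299 ((286.3448181152344, 240.36209106445312), (32.4966926574707, 66.10755157470703), 68.19859313964844)
scene empty_base 0.58 [333. 265.  63.  42.] 1832 ((332.2452697753906, 266.8584899902344), (35.30166244506836, 69.77915954589844), 74.05460357666016)
scene empty_tray 0.96 [326. 268.  38.  22.] 559 ((323.7799987792969, 266.9599914550781), (20.788938522338867, 36.06244659423828), 81.8698959350586)
```

View pics/topc.png

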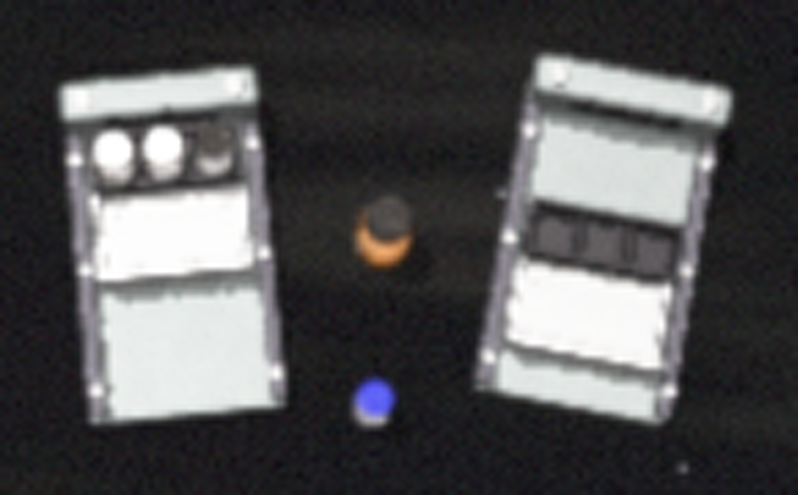

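View pics/scenec.png

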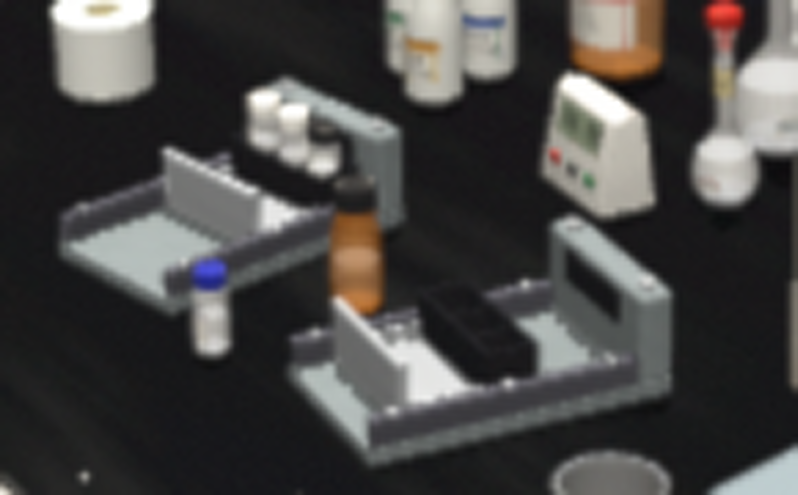

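The crops show the vial lane's front plate corners at (97,422) and (283,405), with the vials next to the back block. The empty lane's front corners are at (478,388) and (662,422), its tray is partly out, and nothing stands in front of it. Now I'll fit the poses.

Run:
```python
from h import *
from scipy.optimize import least_squares
def px(u,v,o): return (np.array([u,v])+.5)/5.5-.5+np.array(o)
T=(280,210);S=(245,205)
D={"vial":[("top",px(97,424,T),(-.115,.052,.01)),("top",px(283,407,T),(-.115,-.052,.01)),("top",px(60,85,T),(.06,.052,.06)),("top",px(253,67,T),(.06,-.052,.06)),
 ("scene",px(62,245,S),(-.115,.052,.01)),("scene",px(170,305,S),(-.115,-.052,.01)),("scene",px(402,132,S),(.06,-.052,.06)),("scene",px(283,80,S),(.06,.052,.06))],
"empty":[("top",px(476,388,T),(-.115,.052,.01)),("top",px(662,424,T),(-.115,-.052,.01)),("top",px(540,55,T),(.06,.052,.06)),("top",px(732,90,T),(.06,-.052,.06)),
 ("scene",px(290,370,S),(-.115,.052,.01)),("scene",px(372,455,S),(-.115,-.052,.01)),("scene",px(671,291,S),(.06,-.052,.06)),("scene",px(567,218,S),(.06,.052,.06))]}
L={"vial":[px(165,150,S),px(259,207,S)],"empty":[px(336,300,S),px(407,367,S)]}
LT={"vial":[px(101,284,T),px(253,270,T)],"empty":[px(508,345,T),px(668,372,T)]}
for k,d in D.items():
    def W(p,P): c,s=np.cos(p[2]),np.sin(p[2]); return (p[0]+c*P[0]-s*P[1],p[1]+s*P[0]+c*P[1],P[2])
    for cams in(("top",),("scene",),("top","scene")):
        f=lambda p:np.concatenate([proj(n,W(p,P))[0]-q for n,q,P in d if n in cams])
        r=least_squares(f,[.58,0,0]); p=r.x; print(k,cams,p.round(4),"rms px",np.sqrt(np.mean(r.fun**2)).round(2))
    c,s=np.cos(p[2]),np.sin(p[2])
    for n,l in(("scene",L[k]),("top",LT[k])):
        for q in l:
            w=ray(n,*q,.048)[:2]-p[:2]; print(n,"lip end in base",(c*w[0]+s*w[1]).round(4),(-s*w[0]+c*w[1]).round(4))
```

```text
vial ('top',) [0.5688 0.1031 0.1688] rms px 0.39
vial ('scene',) [0.5688 0.1042 0.1872] rms px 0.4
vial ('top', 'scene') [0.5687 0.1034 0.1747] rms px 0.44
scene lip end in base -0.0391 0.0454
scene lip end in base -0.0497 -0.0521
top lip end in base -0.0458 0.0397
top lip end in base -0.0467 -0.0406
empty ('top',) [ 0.5885 -0.1323 -0.1236] rms px 0.31
empty ('scene',) [ 0.588  -0.1297 -0.0799] rms px 0.56
empty ('top', 'scene') [ 0.5881 -0.1314 -0.1088] rms px 0.65
scene lip end in base -0.0882 0.0435
scene lip end in base -0.0879 -0.0405
top lip end in base -0.0936 0.0408
top lip end in base -0.0927 -0.0436
```

Request:
{"op": "jog_arm", "data": {
  "moves": [
    {"jaw": 0,"delta_pos": [-0.338,-0.243,0.031],"turn": -0.279},
    {"jaw": 0,"delta_pos": [-0.338,-0.243,0.031],"turn": -0.279},
    {"jaw": 0,"delta_pos": [-0.338,-0.243,0.031],"turn": -0.279},
    {"jaw": 0,"delta_pos": [-0.338,-0.243,0.031],"turn": -0.279},
    {"jaw": 0,"delta_pos": [-0.338,-0.243,0.031],"turn": -0.279},
    {"jaw": 0,"delta_pos": [-0.338,-0.243,0.031],"turn": -0.279},
    {"jaw": 0,"delta_pos": [-0.338,-0.243,0.031],"turn": -0.279},
    {"jaw": 0,"delta_pos": [-0.338,-0.243,0.031],"turn": -0.279},
    {"jaw": 0,"delta_pos": [-0.338,-0.243,0.031],"turn": -0.279},
    {"jaw": 0,"delta_pos": [-0.338,-0.243,0.031],"turn": -0.279},
    {"jaw": 0,"delta_pos": [-0.478,-0.529,0.091],"turn": -0.279},
    {"jaw": 0,"delta_pos": [-0.478,-0.529,0.091],"turn": -0.279},
    {"jaw": 0,"delta_pos": [-0.478,-0.529,0.091],"turn": -0.279},
    {"jaw": 0,"delta_pos": [-0.478,-0.529,0.091],"turn": -0.279},
    {"jaw": 0,"delta_pos": [-0.478,-0.529,0.091],"turn": -0.279},
    {"jaw": 0,"delta_pos": [-0.478,-0.529,0.091],"turn": -0.279},
    {"jaw": 0,"delta_pos": [-0.478,-0.529,0.091],"turn": -0.279},
    {"jaw": 0,"delta_pos": [-0.478,-0.529,0.091],"turn": -0.279},
    {"jaw": 0,"delta_pos": [-0.478,-0.529,0.091],"turn": -0.279},
    {"jaw": 0,"delta_pos": [-0.478,-0.529,0.091],"turn": -0.279}
  ]
}}

```text
t: 3.37
tcp_pos: [0.4686, -0.1202, 0.1401]
tcp_rot: [0.06, 0.998, 0.0, -0.0]
force: [-0.8, 0.8, 0.1]
grip_width: 0.0
grasp_force: 0.0
```

Request:
{"op": "jog_arm", "data": {
  "moves": [
    {"jaw": 0,"delta_pos": [0,0,0.04],"turn": 0},
    {"jaw": 0,"delta_pos": [0,0,0.08],"turn": 0},
    {"jaw": 0,"delta_pos": [0,0,0.108],"turn": 0},
    {"jaw": 0,"delta_pos": [0,0,0.108],"turn": 0},
    {"jaw": 0,"delta_pos": [-0.004,0,0.108],"turn": 0},
    {"jaw": 0,"delta_pos": [-0.008,0,0.108],"turn": 0},
    {"jaw": 0,"delta_pos": [-0.012,0,0.108],"turn": 0},
    {"jaw": 0,"delta_pos": [-0.016,0,0.108],"turn": 0},
    {"jaw": 0,"delta_pos": [-0.02,0,0.108],"turn": 0},
    {"jaw": 0,"delta_pos": [-0.024,0,0.108],"turn": 0},
    {"jaw": 0,"delta_pos": [-0.028,0,0.108],"turn": 0},
    {"jaw": 0,"delta_pos": [-0.032,0,0.108],"turn": 0},
    {"jaw": 0,"delta_pos": [-0.036,0,0.108],"turn": 0},
    {"jaw": 0,"delta_pos": [-0.04,0,0.108],"turn": 0},
    {"jaw": 0,"delta_pos": [-0.044,0,0.108],"turn": 0},
    {"jaw": 0,"delta_pos": [-0.048,0,0.108],"turn": 0},
    {"jaw": 0,"delta_pos": [-0.052,0,0.108],"turn": 0},
    {"jaw": 0,"delta_pos": [-0.056,0,0.108],"turn": 0}
  ]
}}

```text
t: 4.87
tcp_pos: [0.5245, -0.125, 0.0322]
tcp_rot: [0.058, 0.998, -0.0, -0.0]
force: [-1.8, -2.4, 1.6]
grip_width: 0.0
grasp_force: 1.1
```

Request:
{"op": "jog_arm", "data": {
  "moves": [
    {"jaw": 0,"delta_pos": [-0.002,0,0],"turn": 0},
    {"jaw": 0,"delta_pos": [-0.004,0,0],"turn": 0},
    {"jaw": 0,"delta_pos": [-0.006,0,0],"turn": 0}
  ]
}}

```text
t: 5.12
tcp_pos: [0.5302, -0.1256, 0.0322]
tcp_rot: [0.058, 0.998, -0.0, -0.0]
force: [-3.0, -1.9, 0.6]
grip_width: -0.0
grasp_force: 1.1
```

Request:
{"op": "jog_arm", "data": {
  "moves": [
    {"jaw": 0,"delta_pos": [-0.001,0,0],"turn": 0},
    {"jaw": 0,"delta_pos": [-0.002,0,0],"turn": 0}
  ]
}}

```text
t: 5.28
tcp_pos: [0.5321, -0.1258, 0.0322]
tcp_rot: [0.058, 0.998, -0.0, -0.0]
force: [-2.3, -0.9, 0.6]
grip_width: -0.0001
grasp_force: 1.0
```

Run:
```python
from h import *
b=vision.read_camera("scene")[205:295,245:390,::-1]
cv2.imwrite("pics/s2.png",cv2.resize(b,None,fx=5.5,fy=5.5,interpolation=cv2.INTER_CUBIC))
print(arm.get_state()["force"])
```

```text
[-1.40671053 -1.03652657 -1.47841229]
```

View pics/s2.png

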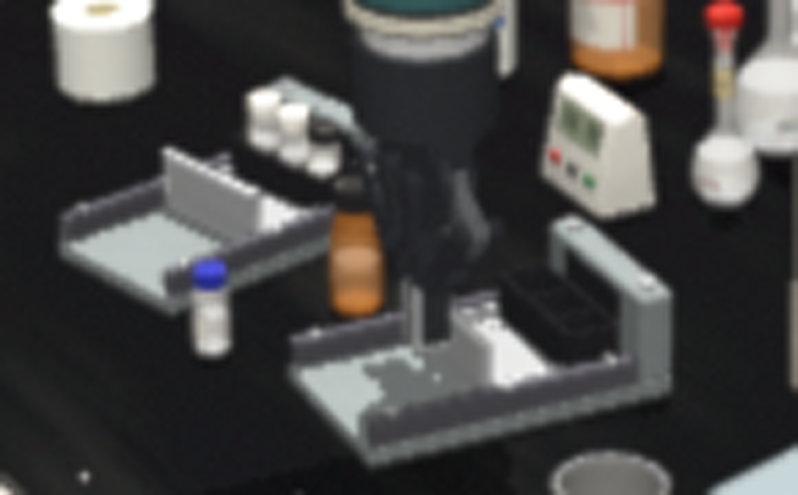

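The tray has moved almost home, with the fingers on its front lip. No stop force has shown yet, so I'll keep pushing in small steps.

Request:
{"op": "jog_arm", "data": {
  "moves": [
    {"jaw": 0,"delta_pos": [-0.001,0,0],"turn": 0},
    {"jaw": 0,"delta_pos": [-0.002,0,0],"turn": 0}
  ]
}}

```text
t: 5.5
tcp_pos: [0.5333, -0.1258, 0.0322]
tcp_rot: [0.058, 0.998, 0.0, -0.001]
force: [-5.2, -1.2, 2.5]
grip_width: -0.0002
grasp_force: 2.6
```

Request:
{"op": "jog_arm", "data": {
  "moves": [
    {"jaw": 0,"delta_pos": [-0.001,0,0],"turn": 0},
    {"jaw": 0,"delta_pos": [-0.002,0,0],"turn": 0}
  ]
}}

```text
t: 5.67
tcp_pos: [0.5334, -0.1257, 0.0321]
tcp_rot: [0.058, 0.998, 0.0, -0.003]
force: [-9.2, -1.9, 6.1]
grip_width: -0.0002
grasp_force: 4.9
```

Request:
{"op": "jog_arm", "data": {
  "moves": [
    {"jaw": 0,"delta_pos": [0,0,0],"turn": 0},
    {"jaw": 0,"delta_pos": [0,0,0],"turn": 0},
    {"jaw": 0,"delta_pos": [0,0,0],"turn": 0},
    {"jaw": 0,"delta_pos": [0.01,0,0],"turn": 0},
    {"jaw": 0,"delta_pos": [0.03,0,0],"turn": 0},
    {"jaw": 0,"delta_pos": [0.04,0,0],"turn": 0},
    {"jaw": 0,"delta_pos": [0.04,0,-0.04],"turn": 0},
    {"jaw": 0,"delta_pos": [0.04,0,-0.08],"turn": 0},
    {"jaw": 0,"delta_pos": [0.04,0,-0.11],"turn": -0.287},
    {"jaw": 0,"delta_pos": [0.04,0,-0.11],"turn": -0.287},
    {"jaw": 0,"delta_pos": [0.04,0,-0.11],"turn": -0.287},
    {"jaw": 0,"delta_pos": [0.04,0,-0.11],"turn": -0.287}
  ]
}}

```text
t: 6.67
tcp_pos: [0.4972, -0.1217, 0.1434]
tcp_rot: [-0.086, 0.996, -0.001, 0.001]
force: [0.3, -0.3, 0.1]
grip_width: -0.0
grasp_force: 0.0
```

Run:
```python
from h import *
from scipy.spatial.transform import Rotation as R
s=arm.get_state(); r=R.from_quat(s["tcp_rot"]).as_matrix(); print(s["tcp_pos"],r[:,0],np.arctan2(r[1,0],r[0,0]))
print(r.T@(np.array([.552,.1004,.14])-s["tcp_pos"]), s["force"])
```

```text
[ 0.49716976 -0.12171503  0.14342471] [-0.98518009 -0.17149907 -0.00287548] -2.969240851043325
[-0.09210033  0.20942579  0.0033964 ] [ 0.28584403 -0.27223876  0.08367238]
```

Request:
{"op": "jog_arm", "data": {
  "moves": [
    {"jaw": 0,"delta_pos": [-0.092,0.209,0.0],"turn": 0},
    {"jaw": 0,"delta_pos": [-0.092,0.209,0.0],"turn": 0},
    {"jaw": 0,"delta_pos": [-0.092,0.209,0.0],"turn": 0},
    {"jaw": 0,"delta_pos": [-0.092,0.209,0.0],"turn": 0},
    {"jaw": 0,"delta_pos": [-0.092,0.209,0.0],"turn": 0},
    {"jaw": 0,"delta_pos": [-0.092,0.209,0.0],"turn": 0},
    {"jaw": 0,"delta_pos": [-0.092,0.209,0.0],"turn": 0},
    {"jaw": 0,"delta_pos": [-0.092,0.209,0.0],"turn": 0},
    {"jaw": 0,"delta_pos": [-0.092,0.209,0.04],"turn": 0},
    {"jaw": 0,"delta_pos": [-0.092,0.209,0.08],"turn": 0},
    {"jaw": 0,"delta_pos": [-0.092,0.209,0.08],"turn": 0}
  ]
}}

```text
t: 7.58
tcp_pos: [0.5456, 0.0982, 0.0562]
tcp_rot: [-0.084, 0.996, -0.0, -0.006]
force: [-1.5, 0.3, -1.1]
grip_width: -0.0
grasp_force: 0.0
```

Run:
```python
from h import *
b=vision.read_camera("scene")[205:295,245:390,::-1]
cv2.imwrite("pics/s3.png",cv2.resize(b,None,fx=5.5,fy=5.5,interpolation=cv2.INTER_CUBIC))
for th in("vial_lip_top","empty_lip_top"):
    for r in spotter.pinpoint(th,"scene")[:1]:
        row,col=r["point"]; print(th,r["confidence"],ray("scene",col,row,.048).round(4))
```

```text
vial_lip_top 0.84 [0.5192 0.0826 0.048 ]
empty_lip_top 0.81 [ 0.5489 -0.1302  0.048 ]
```

View pics/s3.png

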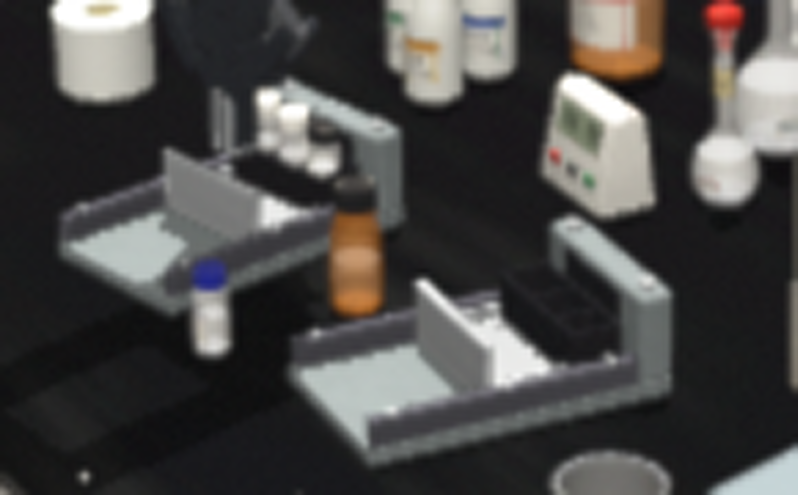

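Run:
```python
from h import *
s=arm.get_state(); p=s["tcp_pos"]; print(p,s["tcp_rot"],s["dq"].round(4) if hasattr(s["dq"],'round') else s["dq"],s["force"])
print((proj("scene",[p,[.5274,.0961,.048]])-[245,205])*5.5)
```

```text
[0.55132956 0.09896642 0.06295014] [-8.46342377e-02  9.96412006e-01 -1.06333658e-04 -3.85513952e-04] [ 0.0053 -0.0354 -0.0306  0.0012 -0.0056 -0.0003] [0.1696035  0.61103174 1.21089191]
[[241.44632212 137.37807728]
 [208.34833712 172.61770193]]
```

Fingertip position agrees with the picture: over the trough behind the lip. The empty tray is home. I'll descend and draw slowly.

Request:
{"op": "jog_arm", "data": {
  "moves": [
    {"jaw": 0,"delta_pos": [0,0,0.012],"turn": 0},
    {"jaw": 0,"delta_pos": [0,0,0.024],"turn": 0},
    {"jaw": 0,"delta_pos": [0,0,0.033],"turn": 0},
    {"jaw": 0,"delta_pos": [0,0,0.033],"turn": 0},
    {"jaw": 0,"delta_pos": [0,0,0.033],"turn": 0},
    {"jaw": 0,"delta_pos": [0.002,0,0.033],"turn": 0},
    {"jaw": 0,"delta_pos": [0.004,0,0.033],"turn": 0},
    {"jaw": 0,"delta_pos": [0.006,0,0.033],"turn": 0},
    {"jaw": 0,"delta_pos": [0.008,0,0.033],"turn": 0},
    {"jaw": 0,"delta_pos": [0.01,0,0.033],"turn": 0},
    {"jaw": 0,"delta_pos": [0.012,0,0.033],"turn": 0},
    {"jaw": 0,"delta_pos": [0.014,0,0.033],"turn": 0},
    {"jaw": 0,"delta_pos": [0.016,0,0.033],"turn": 0},
    {"jaw": 0,"delta_pos": [0.018,0,0.033],"turn": 0},
    {"jaw": 0,"delta_pos": [0.02,0,0.033],"turn": 0}
  ]
}}

```text
t: 8.98
tcp_pos: [0.5319, 0.0967, 0.0295]
tcp_rot: [-0.086, 0.996, -0.0, 0.0]
force: [0.9, 0.6, 1.4]
grip_width: -0.0002
grasp_force: 1.1
```

Request:
{"op": "jog_arm", "data": {
  "moves": [
    {"jaw": 0,"delta_pos": [0.003,0,0],"turn": 0},
    {"jaw": 0,"delta_pos": [0.006,0,0],"turn": 0},
    {"jaw": 0,"delta_pos": [0.009,0,0],"turn": 0},
    {"jaw": 0,"delta_pos": [0.012,0,0],"turn": 0},
    {"jaw": 0,"delta_pos": [0.015,0,0],"turn": 0},
    {"jaw": 0,"delta_pos": [0.018,0,0],"turn": 0},
    {"jaw": 0,"delta_pos": [0.021,0,0],"turn": 0},
    {"jaw": 0,"delta_pos": [0.024,0,0],"turn": 0},
    {"jaw": 0,"delta_pos": [0.027,0,0],"turn": 0},
    {"jaw": 0,"delta_pos": [0.03,0,0],"turn": 0},
    {"jaw": 0,"delta_pos": [0.033,0,0],"turn": 0},
    {"jaw": 0,"delta_pos": [0.036,0,0],"turn": 0},
    {"jaw": 0,"delta_pos": [0.039,0,0],"turn": 0},
    {"jaw": 0,"delta_pos": [0.042,0,0],"turn": 0},
    {"jaw": 0,"delta_pos": [0.045,0,0],"turn": 0},
    {"jaw": 0,"delta_pos": [0.048,0,0],"turn": 0},
    {"jaw": 0,"delta_pos": [0.051,0,0],"turn": 0},
    {"jaw": 0,"delta_pos": [0.054,0,0],"turn": 0},
    {"jaw": 0,"delta_pos": [0.057,0,0],"turn": 0},
    {"jaw": 0,"delta_pos": [0.06,0,0],"turn": 0}
  ]
}}

```text
t: 10.65
tcp_pos: [0.4722, 0.0864, 0.0293]
tcp_rot: [-0.085, 0.996, -0.0, -0.0]
force: [2.4, 2.1, 0.6]
grip_width: -0.0001
grasp_force: 1.1
```

Request:
{"op": "jog_arm", "data": {
  "moves": [
    {"jaw": 0,"delta_pos": [0.002,0,0],"turn": 0},
    {"jaw": 0,"delta_pos": [0.004,0,0],"turn": 0},
    {"jaw": 0,"delta_pos": [0.006,0,0],"turn": 0},
    {"jaw": 0,"delta_pos": [0.008,0,0],"turn": 0}
  ]
}}

```text
t: 10.98
tcp_pos: [0.4645, 0.085, 0.0293]
tcp_rot: [-0.085, 0.996, -0.0, -0.0]
force: [1.8, 2.5, 0.4]
grip_width: 0.0002
grasp_force: 1.1
```

Request:
{"op": "jog_arm", "data": {
  "moves": [
    {"jaw": 0,"delta_pos": [0.001,0,0],"turn": 0},
    {"jaw": 0,"delta_pos": [0.002,0,0],"turn": 0}
  ]
}}

```text
t: 11.15
tcp_pos: [0.4631, 0.0847, 0.0293]
tcp_rot: [-0.085, 0.996, -0.0, 0.0]
force: [4.1, 1.2, -2.9]
grip_width: 0.0001
grasp_force: 2.3
```

Request:
{"op": "jog_arm", "data": {
  "moves": [
    {"jaw": 0,"delta_pos": [0.001,0,0],"turn": 0},
    {"jaw": 0,"delta_pos": [0.002,0,0],"turn": 0},
    {"jaw": 0,"delta_pos": [0.002,0,0],"turn": 0}
  ]
}}

```text
t: 11.4
tcp_pos: [0.4631, 0.0845, 0.0296]
tcp_rot: [-0.085, 0.996, -0.0, 0.002]
force: [6.7, 2.6, -3.9]
grip_width: -0.0005
grasp_force: 3.2
```

The front stop is reached: position stalled at x = 0.463 (expected about 0.462) while the force rises. Now I'll release and retreat upward.

Request:
{"op": "jog_arm", "data": {
  "moves": [
    {"jaw": 0,"delta_pos": [0,0,0],"turn": 0},
    {"jaw": 0,"delta_pos": [-0.004,0,0],"turn": 0},
    {"jaw": 0,"delta_pos": [-0.008,0,0],"turn": 0},
    {"jaw": 0,"delta_pos": [-0.012,0,0],"turn": 0},
    {"jaw": 0,"delta_pos": [-0.012,0,0],"turn": 0},
    {"jaw": 0,"delta_pos": [-0.012,0,-0.02],"turn": 0},
    {"jaw": 0,"delta_pos": [-0.012,0,-0.05],"turn": 0},
    {"jaw": 0,"delta_pos": [-0.012,0,-0.09],"turn": 0},
    {"jaw": 0,"delta_pos": [-0.012,0,-0.13],"turn": 0},
    {"jaw": 0,"delta_pos": [-0.012,0,-0.17],"turn": 0},
    {"jaw": 0,"delta_pos": [-0.012,0.3,-0.18],"turn": 0},
    {"jaw": 0,"delta_pos": [-0.012,0.3,-0.18],"turn": 0},
    {"jaw": 0,"delta_pos": [-0.012,0.3,-0.18],"turn": 0},
    {"jaw": 0,"delta_pos": [-0.012,0.3,-0.18],"turn": 0},
    {"jaw": 0,"delta_pos": [-0.012,0.3,-0.18],"turn": 0},
    {"jaw": 0,"delta_pos": [-0.012,0.3,-0.18],"turn": 0},
    {"jaw": 0,"delta_pos": [-0.012,0.3,-0.18],"turn": 0},
    {"jaw": 0,"delta_pos": [-0.012,0.3,-0.18],"turn": 0},
    {"jaw": 0,"delta_pos": [-0.012,0.3,-0.18],"turn": 0},
    {"jaw": 0,"delta_pos": [-0.012,0.3,-0.18],"turn": 0}
  ]
}}

```text
t: 13.07
tcp_pos: [0.4207, 0.3816, 0.2087]
tcp_rot: [-0.086, 0.996, -0.001, -0.001]
force: [0.9, -1.4, -0.5]
grip_width: -0.0002
grasp_force: 0.0
```

Run:
```python
from h import *
n="scene"; I=vision.read_camera(n)[...,::-1]
a=vision.read_camera("top")[210:300,280:425,::-1]
r=lambda x:cv2.resize(x,None,fx=4,fy=3.3,interpolation=cv2.INTER_CUBIC)
cv2.imwrite("pics/end.png",np.vstack([r(I[205:295,245:390]),r(a)]))
for n in("top","scene"):
  for th,b in(("vial_lip_top",(.5688,.1033,.172)),("empty_lip_top",(.588,-.132,-.115))):
    for q in spotter.pinpoint(th,n)[:1]:
        row,col=q["point"]; w=ray(n,col,row,.048)[:2]-b[:2]; print(n,th,q["confidence"],"out",-.042-(np.cos(b[2])*w[0]+np.sin(b[2])*w[1]))
```

```text
top vial_lip_top 0.63 out 0.08427306625451361
top empty_lip_top 0.67 out 0.006134837939090684
scene vial_lip_top 0.92 out 0.08641321227930596
scene empty_lip_top 0.82 out 0.0005374205283979541
```

View pics/end.png

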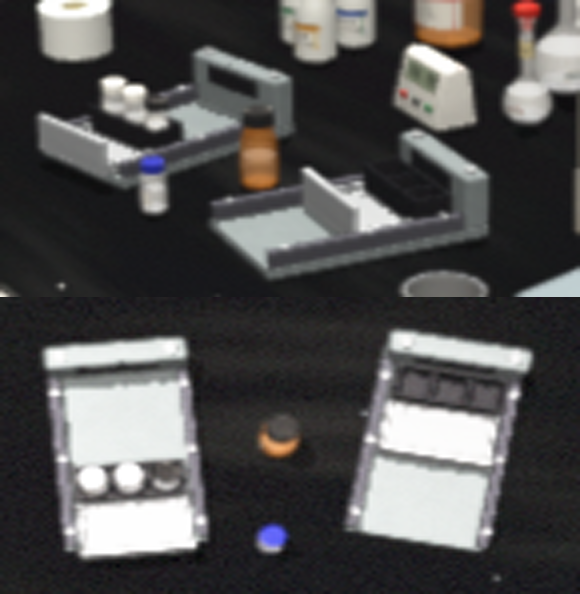

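The vial tray is fully out with its three vials standing, the empty tray is against its back block, and the bystanders have not moved.

```bash
python3 -c "
from bench import job
print(job.close_job())"
```

```text
the job is handed in; nothing more can be done
None
```

I pushed the empty tray home to its back stop and drew the vial tray out to its front stop. In the last pictures all three vials stand in their wells and nothing nearby has moved; the job is handed in, but no verdict came back.

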